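# Torque the clamp screw of a digestion vessel

### The arm

A 6-joint arm with a two-finger parallel gripper is mounted at the origin on the work surface. World frame = base frame: x ahead of the robot, y to its left, z up, the work surface at z = 0. Lengths are in mm, angles in rad, forces in N, time in s.
With the tool pointing down it reaches from about 275 to 750 mm from the base axis. Payload 10.2 kg.
Tool frame: the origin (TCP) lies between the finger pads; the fingertips stand 17 mm ahead of it and the grasp point (between the pads) lies 2 mm behind it; z points along the fingers, y is the line along which they close (so a half turn about z gives the same grasp; the last joint's range is limited). The gripper opens to 85 mm and grips with 20 to 120 N. Pads are 22 mm wide; open, the fingers measure 114 mm over their backs; the gripper's body (76 mm by 85 mm) begins 54 mm behind the grasp point. The pads swing forward as they close: fully open they stand 13 mm farther back than shut.
Start: joints at [-1.401, 0.313, 1.498, -0, 1.331, -0.223], TCP at [200.946, -485.028, 248.294] pointing down, gripper open.
Joint ranges: [-2.94, 2.94], [-0.97, 2.17], [0.19, 2.56], [-1.23, 4.37], [0.02, 3.11], [-2.88, 2.88]. Speed limits (rad/s): [2.39, 2.39, 3.01, 3.14, 3.14, 3.14].

### API

Orientations are given as a unit quaternion [w, x, y, z].
In Python, from rig import * gives the robot as it stands.
- The arm moves only by the tool step_arm, never from a script. Its argument "commands" is text: rows parted by semicolons, each of 7 numbers parted by spaces: the opening, from 0 (shut) to 1 (fully open), then the shift along the tool's x, y, z in cm, then the turn, a rotation vector about the tool's x, y, z in rad. In form: hand x y z rx ry rz; .... A call has 1 to 20 rows; each row is the pose to reach, as a shift and turn from the pose commanded when the call began, along the tool's axes at that moment; what a row does not reach only later rows make up. A row lasts 1/12 s, in which the tool goes at most 41.7 mm and 7.16 degrees, less where a joint would pass 70% of its speed; a pose out of reach is approached as far as the arm can. A call with a gripper value outside its range is refused whole. The fingers move at their own pace and stop on an object; "newtons" is the grip in N (left out, the last holds). Time passes only in rows, so rows that repeat a pose let the fingers close. It gives the time, the measured TCP pose, the force, the opening and the grip force at its end, in the units of the state.
- sense(): the state, without advancing time (a new reading comes with each control period).
- capture(name): name is "scene" or "top" or "wrist"; returns the picture (480x640x3 uint8, red, green, blue); there is no depth.
- camera_model(name): a dict with "mtx" (3x3 intrinsics, pixels), "eye" and "rotation" of the camera in the world. Camera axes: x right, y down, z forward; pixel columns grow to the right and rows downward; lengths in mm; the calibration is good to about 2 mm. The wrist camera is an equidistant fisheye: a pixel r from the principal point sees the ray r / f radians off the axis. A picture is of the moment at which its call begins: read the wrist's pose just before it. camera_model takes no time and is no camera call; for the wrist camera it gives the pose at the moment of the call.
- finish_job(): hands the job in; it is judged then, once.
Trained networks look in the newest picture that a camera, given by its name, has taken for a name from the list of things; names that differ only in an ending like _2 or _b are one class to them, and where a whole thing is asked for, a point or a joint stands for the part that bears it (a point fixed in the world has none). Each returns a list of dicts, best first, with "score" (0 to 1); they miss things now and then, are a little off and sometimes report something else, mostly with a low value. They report only what shows in the picture. A call takes as long as a camera call. They do not tell look-alikes from the thing itself.
- search_frame(camera, label): "rect" ([centre column, centre row, width, height] in pixels, round what is visible of it).
- trace(camera, label): "mask" (480x640 bool, what is visible of it) and "rect" ([centre column, centre row, width, height] in pixels, round what is visible of it).
- spot_point(camera, label): "xy" ([column, row] in pixels: a listed point, or the origin of a listed thing).
The state is a dict: "time_s": time; "joints": joint angles; "dq": joint speeds; "tau": joint torques, N m; "eef_pos": TCP position; "ee_rot": TCP orientation; "force": force on the tool from outside, world axes, zero at the start; "wrist_torque": the same for the moment, N m; "grip_width": opening from 0.0 (shut) to 1.0 (fully open); "grip_force": force on a finger pad.
Only numpy, scipy, OpenCV 4.12 (cv2) and the standard library are available. Lean on these libraries where they do the work, as an engineer would, in place of code of your own. Each camera call takes 0.05 s, during which the arm holds its last target. There are 200 camera calls.

### The job

Tighten the big hexagon screw on top of the digestion vessel that stands clamped in the bench holder, using the breakaway torque wrench from the tray: set its socket fully home on the hexagon without forcing it down, pull the handle round clockwise until its joint trips, and stop there rather than driving it on to its stop. Then ease off, lift the wrench straight off without tugging and lay it flat in the tray again, leaving the glassware and other things around as they stand.

Things in the scene. Friction and masses are not known exactly. Their poses are not given: they have to be found in the camera images.
- holder: aluminium bench holder bolted to the table (foot 130 x 150 mm) with a digestion vessel clamped in it: a beige frame 60 x 78 mm around a white vessel. Does not move. Origin on the table under the screw's axis, z up; the frame's flat top is 170 mm above the table.
- screw_top (a point): centre of the top face of the vessel's steel clamp screw, z up its axis. Head: hexagon 34 mm across flats, 13 mm high including a conical chamfer over its top 3 mm (top face 28 mm across), on a 45 mm collar 4 mm thick. The frame turns with the screw; a flat faces along its x axis, the others every 60 degrees.
- screw (a joint): turn of the clamp screw, rad, growing clockwise seen from above = tightening. It starts finger-tight, quite differently each time, takes about 0.8 N m to move and gets steadily stiffer as it turns; let go, it stays. It turns some 0.3 to 0.7 rad before the wrench trips. Under 0.5 it is not tight; over 1.1 it is overtightened.
- wrench: breakaway torque wrench, 251 mm long, about 0.55 kg, lying in the tray, balancing 20 mm ahead of its origin. Frame of the handle: origin on the grip's underside, x towards the socket head, z up (socket mouth faces down). Black grip sleeve 24 mm wide, 26 high, from 105 mm behind to 55 mm ahead of the origin; steel neck 20 mm thick; round head 53 mm across, centred 120 mm ahead on the socket's axis.
- wrench_grip (a point): inside the grip sleeve above the origin of wrench, 13 mm above the underside; axes as wrench
- socket (a point): centre of the inner end of the wrench's hexagon socket; touches the screw's top face when fully home. Socket 35.8 mm across flats, 11 mm deep (mouth level with the wrench's underside), 53 mm outside; a flat lies across the handle's x axis while the wrench is straight. Home, the mouth clears the collar by 2 mm; play 0.9 mm a side, 5 degrees either way. Greased; binds if pulled off loaded or tilted.
- wrench_trip (a joint): breakaway joint in the head, rad: turn of the handle past the socket about the socket's axis, about 0 straight, stop at 0.30. Stays so up to 1.4 N m (12 N pulled square at the grip point, 120 mm out); then gives, the torque falling a sixth by 0.06, a third by 0.1, over half by 0.2, and springs straight when let off. Tripped means over 0.06. Trips only clockwise.
- tray: steel instrument tray fixed on the bench, 140 x 310 mm outside, long side along its y axis, rim 12 mm high, walls and floor 3 mm thick. Origin under its centre.
- flask_large: conical glass flask, 104 mm across its foot, 180 mm tall; to be left alone. Origin on its underside
- flask_small: conical glass flask, 82 mm across, 140 mm tall; to be left alone. Origin on its underside
- beaker: glass beaker, 68 mm across, 95 mm tall; to be left alone. Origin on its underside
- cylinder: glass measuring cylinder on a 60 mm foot, 222 mm tall; to be left alone. Origin on its underside
- tip_box: box of pipette tips, 82 x 118 mm, 63 mm tall; to be left alone. Origin on its underside
- spare_vessel: a second digestion vessel in its pressure frame, 60 x 78 mm, 175 mm tall, standing loose on the bench; its screw is already tight; to be left alone. Origin on its underside
- reagent_bottle: amber reagent bottle, 48 mm across, 105 mm tall; to be left alone. Origin on its underside
- pipette: hand pipette lying on its side, 240 mm long; to be left alone. Origin on its underside
Things that resemble listed ones, but are neither listed nor needed, are in the scene too. What is shaped like the holder but green is not meant.

How it is judged:
By the outcome, as a careful person would: the job done as asked, in the order asked, and still so for the second after the job is handed in, with the robot touching nothing.
It also fails if it takes over 72 s, if anything falls off the work surface, if the arm or the gripper's body presses on something with over 40 N, if the wrist force passes 120 N, or if a joint passes its speed limit or range.

## Working session

There is one attempt and no reset: what is moved stays moved. The work goes in short steps, Python scripts to look and compute and a tool call to move; the robot and the scene stay as the last step left them, time stands still between calls to the robot, and variables do not carry over. Pictures are saved under pics/ and viewed, at most 10 in all, crops included, and the job is handed in when it is done.

Besides the shell and the picture viewer there is one more tool, called as a command line: name --argument value ..., lists and objects as JSON in quotes. step_arm: Moves the arm, as the interface text tells. Its arguments: {"type":"object","properties":{"commands":{"type":"string"},"newtons":{"type":"number"}},"required":["commands"]}

```bash
mkdir -p pics; ls
cat > h.py <<'E'
from rig import *
import numpy as np, cv2
from scipy.spatial.transform import Rotation as R
def ray(cam,xy):
    m=camera_model(cam);K=np.array(m["mtx"]);r=np.array(m["rotation"]);e=np.array(m["eye"])
    u=(xy[0]-K[0,2])/K[0,0];v=(xy[1]-K[1,2])/K[1,1]
    if cam=="wrist":
        t=np.hypot(u,v);d=np.array([np.sin(t)*u/max(t,1e-9),np.sin(t)*v/max(t,1e-9),np.cos(t)])
    else: d=np.array([u,v,1.])
    return e,r@d
def at(cam,xy,z):
    e,d=ray(cam,xy);return (e+d*(z-e[2])/d[2]).round(1)
def save(cam,name):
    im=capture(cam);cv2.imwrite("pics/"+name,im[:,:,::-1]);return im
E
python3 - <<'E'
from h import *
a=save("top","top.png");b=save("scene","scene.png")
print(camera_model("top"),camera_model("scene")["eye"])
for c in ("top","scene"):
  for l,z in (("screw_top",187-0),("wrench_grip",16),("socket",14),("wrench",3),("holder",0),("tray",0)):
    print(c,l,[(round(d["score"],2),np.round(d["xy"]),at(c,d["xy"],z)) for d in spot_point(c,l)[:3]])
print(sense())
E
```

```text
pics
{'mtx': array([[483.48362693,   0.        , 326.96320174],
       [  0.        , 483.48362693, 234.8000886 ],
       [  0.        ,   0.        ,   1.        ]]), 'eye': array([ 384.33346745,   16.88930923, 1421.13467457]), 'rotation': array([ 0.04538076, -0.69819324,  0.71339123, -0.03923945])} [1016.82574178  612.51841271 1062.15841942]Traceback (most recent call last):
  File "<stdin>", line 6, in <module>
  File "h.py", line 12, in at
    e,d=ray(cam,xy);return (e+d*(z-e[2])/d[2]).round(1)
        ~~~^^^^^^^^
  File "h.py", line 10, in ray
    return e,r@d
             ~^~
ValueError: matmul: Input operand 1 has a mismatch in its core dimension 0, with gufunc signature (n?,k),(k,m?)->(n?,m?) (size 3 is different from 4)
```

```bash
sed -i 's/r=np.array(m\["rotation"\])/r=R.from_quat(np.roll(m["rotation"],-1)).as_matrix()/' h.py
python3 - <<'E'
from h import *
import cv2
a=save("top","top.png");b=save("scene","scene.png")
for c in ("top","scene"):
  for l,z in (("screw_top",187-0),("wrench_grip",16),("socket",14),("wrench",3),("holder",0),("tray",0)):
    print(c,l,[(round(d["score"],2),np.round(d["xy"]),at(c,d["xy"],z)) for d in spot_point(c,l)[:3]])
print(sense()); print(camera_model("wrist"))
E
```

```text
top screw_top [(0.59, array([215., 320.]), array([323.7, 312.6, 187. ]))]
top wrench_grip [(0.57, array([436., 262.]), array([ 468.5, -288.2,   16. ]))]
top socket [(0.5, array([395., 270.]), array([ 447.7, -166.8,   14. ]))]
top wrench [(0.6, array([436., 261.]), array([ 471. , -291.7,    3. ])), (0.59, array([261., 228.]), array([580.9, 222.4,   3. ]))]
top holder [(0.72, array([268., 236.]), array([556.9, 202.2,   0. ])), (0.63, array([231., 317.]), array([321.9, 312. ,   0. ])), (0.49, array([295., 299.]), array([369.3, 124.6,   0. ]))]
top tray [(0.79, array([425., 270.]), array([ 446.7, -257.5,    0. ]))]
scene screw_top [(0.75, array([462., 248.]), array([317. , 308.7, 187. ])), (0.53, array([362., 265.]), array([552.3, 195.2, 187. ])), (0.52, array([287., 197.]), array([ 564.4, -102.9,  187. ]))]
scene wrench_grip [(0.88, array([280., 191.]), array([ 477.4, -279.9,   16. ]))]
scene socket [(0.62, array([305., 207.]), array([ 455.3, -172.8,   14. ]))]
scene wrench [(0.7, array([278., 193.]), array([ 481.5, -287.9,    3. ]))]
scene holder [(0.87, array([355., 304.]), array([553
[... 445 characters left out ...]
 -2.59893358e+01, -2.72270054e-04,
        6.08475693e-04, -7.24785735e-06]), 'eef_pos': array([ 200.94725958, -485.02294714,  248.29164956]), 'ee_rot': array([-3.78497534e-06,  9.80778061e-01,  1.95126611e-01, -4.38581836e-06]), 'force': array([ 0.35600441,  0.57326601, -0.02584069]), 'wrist_torque': array([-0.0041502 , -0.02172758,  0.02302999]), 'grip_force': 0.0, 'grip_width': 1.0008275121776269}
{'mtx': array([[371.64829954,   0.        , 319.33126544],
       [  0.        , 371.64829954, 241.53231858],
       [  0.        ,   0.        ,   1.        ]]), 'eye': array([ 272.99017559, -454.2559181 ,  373.68713309]), 'rotation': array([ 0.12867227,  0.82160857, -0.54857985, -0.08638837])}
```

View pics/top.png

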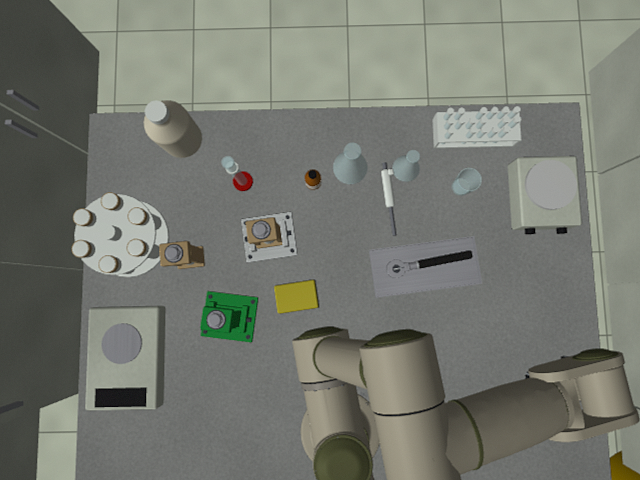

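View pics/scene.png

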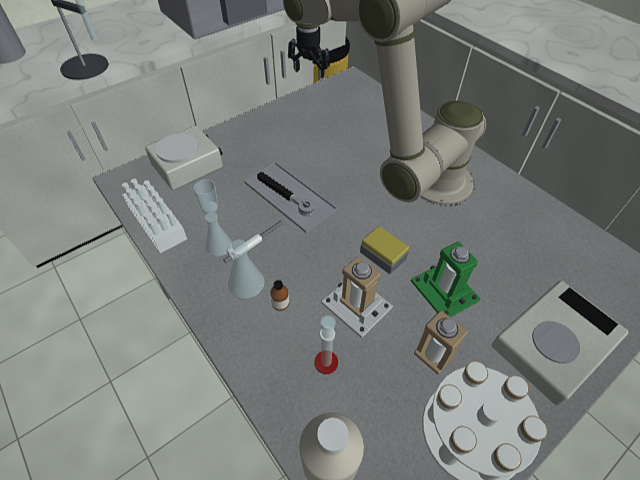

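Top view: the white holder with its beige vessel is at (265,232), roughly (553,195) mm. The green decoy is at (225,317) and the wrench lies in the tray at (430,262), head towards (397,268). The scene view agrees: the holder is at (360,290) and the wrench at (285,190).

First I'll look closely at the screw from above, with no wrench in hand.

step_arm --commands "1 0 0 -3.2 0 0 0;1 55.6 -42.1 -3.2 0 0 -1.178;1 55.6 -42.1 -3.2 0 0 -1.178;1 55.6 -42.1 -3.2 0 0 -1.178;1 55.6 -42.1 -3.2 0 0 -1.178;1 55.6 -42.1 -3.2 0 0 -1.178;1 55.6 -42.1 -3.2 0 0 -1.178;1 55.6 -42.1 -3.2 0 0 -1.178;1 55.6 -42.1 -3.2 0 0 -1.178;1 55.6 -42.1 -3.2 0 0 -1.178;1 55.6 -42.1 -3.2 0 0 -1.178;1 55.6 -42.1 -3.2 0 0 -1.178;1 55.6 -42.1 -3.2 0 0 -1.178;1 55.6 -42.1 -3.2 0 0 -1.178;1 55.6 -42.1 -3.2 0 0 -1.178;1 55.6 -42.1 -3.2 0 0 -1.178;1 55.6 -42.1 -3.2 0 0 -1.178;1 55.6 -42.1 -3.2 0 0 -1.178;1 55.6 -42.1 -3.2 0 0 -1.178;1 55.6 -42.1 -3.2 0 0 -1.178"

```text
time_s: 2.52
eef_pos: [553.6, 117.8, 279.7]
ee_rot: [-0.0, 0.706, 0.708, -0.0]
force: [0.3, 0.2, -0.0]
grip_width: 0.997
grip_force: 0.0
```

Run:
```python
from h import *
s=sense();print(s["time_s"],s["eef_pos"],s["ee_rot"],s["joints"])
m=camera_model("wrist");print(m["eye"],ray("wrist",m["mtx"][:2,2])[1])
a=save("wrist","w1.png")
for l,z in (("screw_top",187),("holder",0)):
    print(l,[(round(d["score"],2),np.round(d["xy"]),at("wrist",d["xy"],z)) for d in spot_point("wrist",l)[:3]])
p=[d["xy"] for d in spot_point("wrist","screw_top")][0]
# rectified metric top view at z=187, 0.2mm/px
c=at("wrist",p,187)[:2]
e,_=ray("wrist",p); r=R.from_quat(np.roll(m["rotation"],-1)).as_matrix()
n=600;g=(np.arange(n)-n/2)*.12
X,Y=np.meshgrid(c[0]+g,c[1]-g)   # col=+x, row=-y
P=np.stack([X,Y,np.full_like(X,187)],-1)-e; q=P@r
t=np.arctan2(np.hypot(q[...,0],q[...,1]),q[...,2]);ph=np.arctan2(q[...,1],q[...,0]);f=m["mtx"][0,0]
im=cv2.remap(a,(f*t*np.cos(ph)+m["mtx"][0,2]).astype(np.float32),(f*t*np.sin(ph)+m["mtx"][1,2]).astype(np.float32),1)
cv2.imwrite("pics/rect1.png",im[:,:,::-1]);print(c)
```

```text
2.5167 [553.56935397 117.80615513 279.65560373] [-2.78669691e-04  7.06282797e-01  7.07929637e-01 -4.02390218e-04] [ 2.79462292e-03  3.85412397e-01  1.31499290e+00 -1.74841703e-04
  1.44215081e+00  4.88153338e-04]
[553.27683722 196.89070972 405.05295088] [-0.00104738 -0.30517621 -0.95229532]
screw_top [(0.75, array([321., 124.]), array([553.5, 196.4, 187. ])), (0.68, array([15.,  4.]), array([322.2, 313.8, 187. ]))]
holder [(0.86, array([125.,  41.]), array([324.2, 312.6,   0. ]))]
[553.6 195.9]
```

View pics/rect1.png

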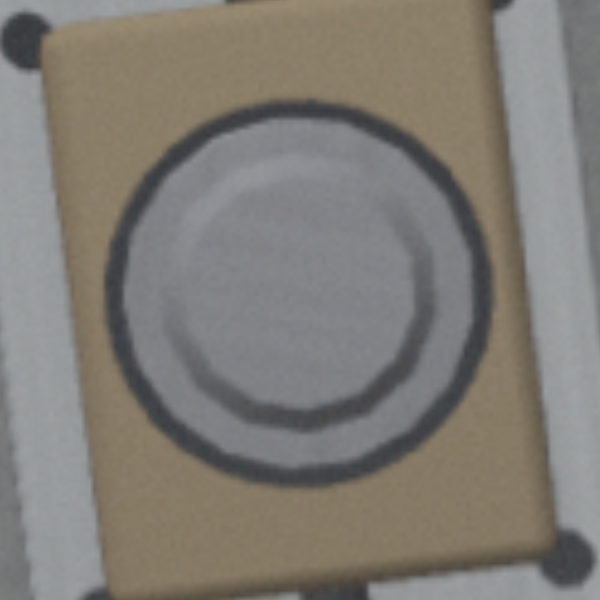

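The rectified crop shows the screw centred at about (300,293) on its collar. The hexagon blends into the chamfer shading, so I'll boost the contrast.

Run:
```python
from h import *
im=cv2.imread("pics/rect1.png")[80:510,80:520]
g=cv2.GaussianBlur(cv2.cvtColor(im,6),(0,0),3).astype(float)
o=np.clip((g-95)*255/75,0,255);print(np.percentile(g,[2,20,50,80,98]))
lo,hi=115,150
g2=np.clip((g-lo)*255/(hi-lo),0,255).astype(np.uint8)
cv2.imwrite("pics/c1.png",cv2.resize(cv2.applyColorMap(g2,2),None,fx=1.35,fy=1.35))
```

```text
[ 68. 107. 125. 131. 141.]
```

View pics/c1.png

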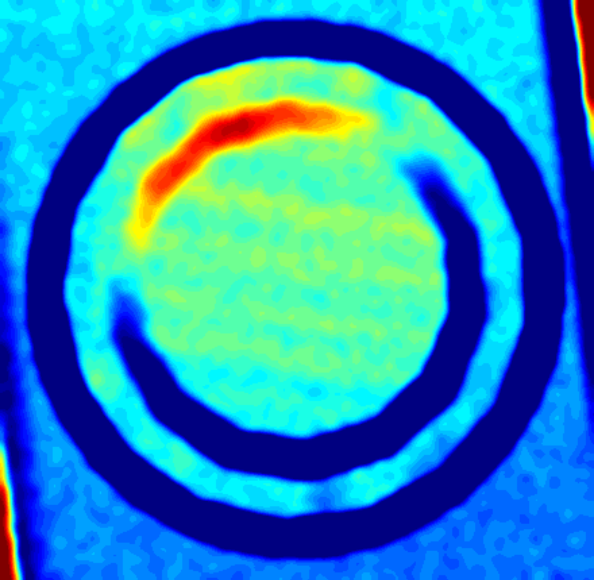

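The enhanced crop shows only the round collar and a chamfer ring centred at about (297,285). The hexagon walls don't show from straight above, so I'll go to an oblique view.

step_arm --commands "1 0 -13 8 0 0 0;1 0 -13 8 0 0 0;1 0 -13 8 0 0 0;1 0 -13 8 0 0 0;1 0 -13 8 0 0 0;1 0 -13 8 0 0 0"

```text
time_s: 3.22
eef_pos: [422.8, 116.1, 200.6]
ee_rot: [0.0, 0.708, 0.707, 0.0]
force: [0.4, -0.1, 0.9]
grip_width: 0.996
grip_force: 0.0
```

```bash
cat >> h.py <<'E'
def proj(m,P):
    r=R.from_quat(np.roll(m["rotation"],-1)).as_matrix();q=(np.asarray(P)-m["eye"])@r
    t=np.arctan2(np.hypot(q[...,0],q[...,1]),q[...,2]);ph=np.arctan2(q[...,1],q[...,0]);K=m["mtx"]
    return np.stack([K[0,0]*t*np.cos(ph)+K[0,2],K[0,0]*t*np.sin(ph)+K[1,2]],-1)
def hexa(c,zt,a):
    "outline points: collar circle, hex at top-3 and bottom"
    k=np.arange(7)*np.pi/3+a+np.pi/6;v=34/3**.5*np.c_[np.cos(k),np.sin(k)]+c
    th=np.linspace(0,2*np.pi,60);co=np.c_[np.cos(th),np.sin(th)]
    f=lambda p,z:np.c_[p,np.full(len(p),z)]
    return [f(v,zt-3),f(v,zt-13),f(22.5*co+c,zt-13),f(14*co+c,zt)]
E
python3 - <<'E'
from h import *
s=sense();print(s["time_s"],s["eef_pos"])
m=camera_model("wrist");a=save("wrist","w2.png")
print([(round(d["score"],2),np.round(d["xy"]),at("wrist",d["xy"],187)) for d in spot_point("wrist","screw_top")])
p=proj(m,np.array([553.5,196,183])).round().astype(int);print(p)
np.savez("w2.npz",eye=m["eye"],rotation=m["rotation"],mtx=m["mtx"])
c=a[max(p[1]-50,0):p[1]+50,p[0]-60:p[0]+60,::-1].astype(float)
c=np.clip((c-40)*255/140,0,255).astype(np.uint8)
cv2.imwrite("pics/c2.png",cv2.resize(c,None,fx=6,fy=6,interpolation=2))
E
```

```text
3.2167 [422.81789709 116.14025133 200.62754614]
[(0.69, array([605., 140.]), array([556.7, 199.8, 187. ]))]
[599 147]
```

View pics/c2.png

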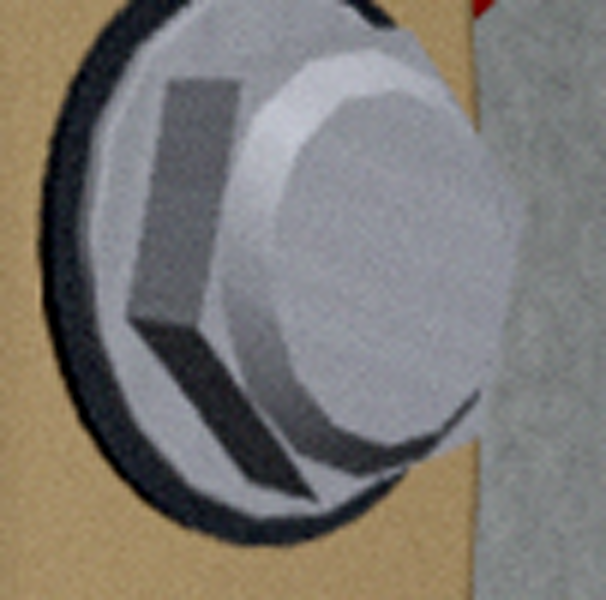

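The oblique crop shows the hexagon clearly. The upper corners are at about (240,78), (197,325), (315,498) and (525,215), and the lower ones at (165,80), (130,318) and (255,490). I'll fit the pose to these.

Run:
```python
from h import *
from scipy.optimize import least_squares
m=dict(np.load("w2.npz"))
pts=np.array([[240,78],[197,325],[315,498],[525,213],[165,80],[130,318],[255,490],[490,430]],float)/6-0.42+[539,97]
up=[1,1,1,1,0,0,0,1]
def pred(x):
    H=hexa(x[:2],x[2],x[3]);return proj(m,H[0][:6]),proj(m,H[1][:6])
def asg(x):
    U,L=pred(x);return np.array([(U if u else L)[np.argmin(np.linalg.norm((U if u else L)-p,axis=1))]-p for p,u in zip(pts,up)])
best=None
for a0 in np.radians(np.arange(-30,30,10)):
  for fz in (0,1):
    f=(lambda x:asg(x).ravel()) if fz==0 else (lambda x:asg(np.r_[x[:2],187,x[3]]).ravel())
    r=least_squares(f,[553.5,196,187,a0],x_scale=[1,1,1,.05],loss="soft_l1")
    if best is None or r.cost<best[fz].cost if best and fz in best else True:
        best=best or {};best[fz]=r
for k in best: print(k,best[k].x.round(2),np.degrees(best[k].x[3])%60,best[k].cost);print(asg(best[k].x if k==0 else np.r_[best[k].x[:2],187,best[k].x[3]]).round(1).tolist())
# move to view wrench: tool yaw target etc
s=sense();print(s["eef_pos"])
```

```text
0 [ 5.5417e+02  1.9906e+02  1.8628e+02 -1.5000e-01] 51.32311269074175 4.069257409267236
[[0.4, 0.3], [0.4, 0.6], [1.5, 0.8], [-0.1, -1.2], [0.4, -0.2], [-0.7, -0.3], [-0.8, -1.3], [-1.3, 0.7]]
1 [553.57 199.06 187.     0.9 ] 51.38502657979015 4.1379563084242665
[[0.4, 0.1], [0.3, 0.7], [1.6, 1.0], [0.1, -1.3], [0.3, -0.3], [-0.8, -0.3], [-0.8, -1.2], [-1.1, 0.7]]
[424.64877445 116.21912238 201.36767837]
```

step_arm --commands "1 -40.1 4.8 2 0 0 -0.18;1 -40.1 4.8 2 0 0 -0.18;1 -40.1 4.8 2 0 0 -0.18;1 -40.1 4.8 2 0 0 -0.18;1 -40.1 4.8 2 0 0 -0.18;1 -40.1 4.8 2 0 0 -0.18;1 -40.1 4.8 2 0 0 -0.18;1 -40.1 4.8 2 0 0 -0.18;1 -40.1 4.8 2 0 0 -0.18;1 -40.1 4.8 2 0 0 -0.18;1 -40.1 4.8 2 0 0 -0.18;1 -40.1 4.8 2 0 0 -0.18;1 -40.1 4.8 2 0 0 -0.18;1 -40.1 4.8 2 0 0 -0.18;1 -40.1 4.8 2 0 0 -0.18"

```text
time_s: 4.57
eef_pos: [471.8, -283.4, 180.7]
ee_rot: [0.0, 0.64, 0.768, 0.0]
force: [-0.1, 0.2, 0.0]
grip_width: 1.004
grip_force: 0.0
```

Run:
```python
from h import *
s=sense();print(s["time_s"],s["eef_pos"],s["ee_rot"])
q=s["ee_rot"];print("yaw",2*np.degrees(np.arctan2(q[2],q[1])))
a=save("wrist","w3.png")
for l,z in (("wrench_grip",16),("socket",14),("tray",0)):
    print(l,[(round(d["score"],2),np.round(d["xy"]),at("wrist",d["xy"],z)) for d in spot_point("wrist",l)[:3]])
d=trace("wrist","wrench")[0];mk=d["mask"].astype(np.uint8)
ys,xs=np.nonzero(mk)
W=np.array([at("wrist",p,20)[:2] for p in zip(xs[::5],ys[::5])])
(cx,cy),(w,h),an=cv2.minAreaRect(W.astype(np.float32));print("rect",cx,cy,w,h,an)
v=np.linalg.svd(W-W.mean(0))[2][0];print("mean",W.mean(0),"axis deg",np.degrees(np.arctan2(v[1],v[0])))
o=a.copy();o[cv2.morphologyEx(mk,4,np.ones((3,3)))>0]=[255,0,0]
cv2.imwrite("pics/w3o.png",o[:,:,::-1])
```

```text
4.5667 [ 471.77384589 -283.44229432  180.71612696] [2.78235415e-04 6.40218154e-01 7.68193099e-01 2.50860420e-05]
yaw 100.38381910618989
wrench_grip [(0.58, array([322., 228.]), array([ 474.4, -285.7,   16. ]))]
socket [(0.7, array([320.,  75.]), array([ 450.7, -166.2,   14. ]))]
tray [(0.75, array([306., 183.]), array([ 455.1, -254.5,    0. ])), (0.64, array([318., 224.]), array([ 471.1, -287. ,    0. ]))]
rect 475.583740234375 -264.7718811035156 54.13331985473633 254.7168426513672 13.69675350189209
mean [ 464.91391586 -243.00263523] axis deg -79.96873976875494
```

View pics/w3o.png

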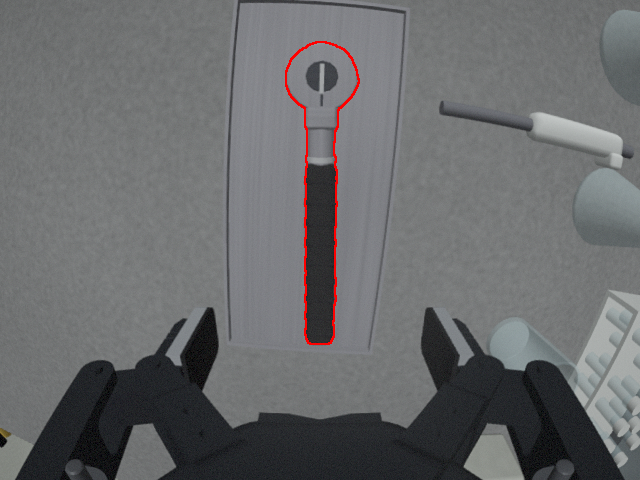

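The trace fits the wrench. Its axis runs vertically at column 320, in line with the tool, with the head centre at (321,77), the sleeve front at row 163 and the rear at row 344.

Run:
```python
from h import *
u=np.array([np.cos(np.radians(100.3)),np.sin(np.radians(100.3))]);n=np.array([u[1],-u[0]])
t=sense()["eef_pos"][:2]
for name,p,z in (("front",(320.5,163),29),("rear",(320,344),27),("head",(321.5,77),30),("headc",(322,77),25)):
    w=at("wrist",p,z)[:2]-t;print(name,(w@u).round(1),(w@n).round(1))
a=capture("wrist");print(a[155:170,320].mean(1).round(),a[338:350,320].mean(1).round(), camera_model("wrist")["eye"]-sense()["eef_pos"])
```

```text
front 51.7 0.5
rear -105.8 0.4
head 116.0 1.2
headc 116.6 1.5
[131. 134. 150. 157. 156. 156. 158. 148. 139. 101.  61.  45.  49.  49.
  47.] [ 46.  46.  45.  48.  44.  48. 103. 124. 126. 126. 123. 126.] [-14.28324967  77.79488599 125.38314149]
```

step_arm --commands "0.5 1.2 0.05 3 0 0 0;0.5 1.2 0.05 7 0 0 0;0.5 1.2 0.05 10 0 0 0;0.5 1.2 0.05 12 0 0 0;0.5 1.2 0.05 13.5 0 0 0;0.5 1.2 0.05 14.7 0 0 0;0.5 1.2 0.05 15.4 0 0 0;0.5 1.2 0.05 15.7 0 0 0;0.5 1.2 0.05 15.7 0 0 0;0.5 1.2 0.05 15.7 0 0 0"

```text
time_s: 5.7
eef_pos: [470.1, -272.6, 23.9]
ee_rot: [0.001, 0.641, 0.768, -0.0]
force: [-0.0, -0.6, -0.4]
grip_width: 0.498
grip_force: 0.0
```

step_arm --commands "0 0 0 0 0 0 0;0 0 0 0 0 0 0;0 0 0 0 0 0 0;0 0 0 0 0 0 0;0 0 0 0 0 0 0;0 0 0 0 0 0 0;0 0 0 0 0 0 0;0 0 0 0 0 0 0" --newtons 80

```text
time_s: 6.37
eef_pos: [470.2, -272.7, 24.4]
ee_rot: [0.001, 0.641, 0.768, -0.0]
force: [-1.8, 1.1, 5.3]
grip_width: 0.265
grip_force: 78.5
```

step_arm --commands "0 0 0 -0.5 0 0 0;0 0 0 -1.5 0 0 0;0 0 0 -3 0 0 0;0 0 0 -6 0 0 0;0 0 0 -10 0 0 0;0 0 0 -14 0 0 0;0 0 0 -18 0 0 0;0 0 0 -21 0 0 0;0 0 0 -22 0 0 0;0 0 0 -22 0 0 0;0 0 0 -22 0 0 0;0 0 0 -22 0 0 0"

```text
time_s: 7.37
eef_pos: [469.1, -271.7, 240.7]
ee_rot: [-0.002, 0.641, 0.768, 0.0]
force: [-0.1, -0.6, -5.1]
grip_width: 0.265
grip_force: 79.4
```

Run:
```python
from h import *
s=sense();print({k:np.round(s[k],3) for k in ("time_s","eef_pos","force","wrist_torque","grip_width","joints")})
save("wrist","w4.png");m=camera_model("wrist")
print([(d["xy"],d["score"]) for d in spot_point("wrist","socket")])
mk=trace("wrist","wrench")[0]["mask"]
ys,xs=np.nonzero(mk);print(ys.min(),ys.max())
top=ys.min()
for y in range(top,top+140,10):
    r=np.nonzero(mk[y])[0];print(y,r.min(),r.max(),(r.min()+r.max())/2)
```

```text
{'time_s': np.float64(7.367), 'eef_pos': array([ 469.104, -271.74 ,  240.701]), 'force': array([-0.071, -0.579, -5.089]), 'wrist_torque': array([-0.047, -0.031, -0.028]), 'grip_width': np.float64(0.265), 'joints': array([-0.741,  0.359,  1.454,  0.   ,  1.333, -0.921])}
[([321.1, 51.1], 0.92)]
0 418
0 259 381 320.0
10 252 389 320.5
20 248 394 321.0
30 244 398 321.0
40 241 401 321.0
50 241 401 321.0
60 241 401 321.0
70 244 399 321.5
80 248 394 321.0
90 252 389 320.5
100 262 380 321.0
110 273 369 321.0
120 284 358 321.0
130 284 357 320.5
```

View pics/w4.png

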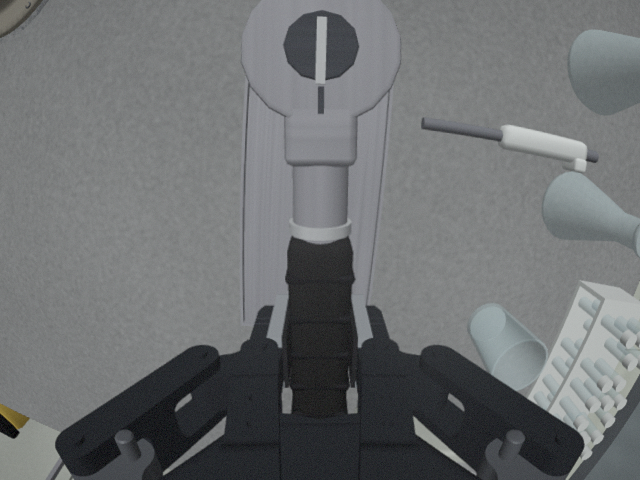

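The wrench hangs straight in the grip. The head centre is at about (321,50), symmetric about column 321, and the weight reads 5.1 N with almost no moment.

Run:
```python
from h import *
s=sense();q=s["ee_rot"];T=R.from_quat(np.roll(q,-1));t=s["eef_pos"]
e,d1=ray("wrist",(240.5,50));_,d2=ray("wrist",(401.5,50))
d1/=-d1[2];d2/=-d2[2];k=53/np.linalg.norm(d1-d2)
print("head (tool axes)",T.inv().apply(e+k*(d1+d2)/2-t).round(1))
# head circle fit on mask edge at several heights
mk=trace("wrist","wrench")[0]["mask"]
P=[(f(np.nonzero(mk[y])[0]),y) for y in range(5,100,5) for f in (lambda r:r.min()-.5,lambda r:r.max()+.5)]
for dz in (0,3,6,9):
  W=np.array([T.inv().apply(at("wrist",p,t[2]+dz)-t)[:2] for p in P])
  A=np.c_[2*W,np.ones(len(W))];x=np.linalg.lstsq(A,(W**2).sum(1),rcond=None)[0]
  print(dz,x[:2].round(2),"R",np.sqrt(x[2]+x[:2]@x[:2]).round(2))
print(T.apply([1,0,0]),t)
```

```text
head (tool axes) [105.8   0.4  -2.1]
0 [106.47   0.44] R 27.16
3 [105.8    0.42] R 26.51
6 [105.15   0.42] R 25.86
9 [104.5   0.4] R 25.22
[-0.17902507  0.98384111  0.00258787] [ 469.41279134 -272.07047189  241.52460816]
```

step_arm --commands "0 8 4.4 0 0 0 -0.06;0 20 10.9 0 0 0 -0.12;0 30 16.3 0 0 0 -0.192;0 34.3 18.65 0 0 0 -0.192;0 34.3 18.65 0 0 0 -0.192;0 34.3 18.65 0 0 0 -0.192;0 34.3 18.65 0 0 0 -0.192;0 34.3 18.65 0 0 0 -0.192;0 34.3 18.65 0 0 0 -0.192;0 34.3 18.65 0 0 0 -0.192;0 34.3 18.65 0 0 0 -0.192;0 34.3 18.65 0 0 0 -0.192;0 34.3 18.65 0 0 0 -0.192;0 34.3 18.65 0 0 0 -0.192;0 34.3 18.65 0 0 0 -0.192;0 34.3 18.65 0 0 0 -0.192;0 34.3 18.65 0 0 0 -0.192;0 34.3 18.65 0 0 0 -0.192"

```text
time_s: 9.07
eef_pos: [591.9, 98.1, 243.4]
ee_rot: [0.0, 0.564, 0.826, 0.0]
force: [0.4, -0.6, -4.8]
grip_width: 0.266
grip_force: 79.7
```

```bash
cat > st.py <<'E'
from h import *
def st(L=105.8,off=.4):
    s=sense();q=s["ee_rot"];T=R.from_quat(np.roll(q,-1));t=s["eef_pos"];u=T.apply([1,0,0])
    print(s["time_s"],"tcp",t.round(2),"yaw",np.degrees(np.arctan2(u[1],u[0])).round(2),"pitch",u[2].round(4),"head",T.apply([L,off,0]).__add__(t).round(1),"F",s["force"].round(2),"Ftool",T.inv().apply(s["force"]).round(2),"M",s["wrist_torque"].round(3),"w",s["grip_width"].round(3))
if __name__=="__main__": st()
E
python3 - <<'E'
from st import *
st()
a=save("wrist","w5.png")
cv2.imwrite("pics/w5c.png",cv2.resize(a[0:240,160:480,::-1],None,fx=2.4,fy=2.4))
m=camera_model("wrist")
# predicted collar
H=hexa(np.array([553.5,197.3]),187,np.radians(-8.7))
print(proj(m,H[2])[::6].round(0).tolist())
E
```

```text
Traceback (most recent call last):
  File "st.py", line 4, in st
    print(s["time_s"],"tcp",t.round(2),"yaw",np.degrees(np.arctan2(u[1],u[0])).round(2),"pitch",u[2].round(4),"head",T.apply([L,off,0]).__add__(t).round(1),"F",s["force"].round(2),"Ftool",T.inv().apply(s["force"]).round(2),"M",s["wrist_torque"].round(3),"w",s["grip_width"].round(3))
                                                                                                                                                                                                                                                                  ^^^^^^^^^^^^^^^^^^^^^
AttributeError: 'float' object has no attribute 'round'
```

```bash
sed -i 's/s\["grip_width"\].round(3)/round(float(s["grip_width"]),3)/' st.py; python3 st.py
```

```text
9.0667 tcp [591.86  98.15 243.38] yaw 111.28 pitch -0.0 head [553.8 196.9 243.4] F [ 0.43 -0.57 -4.79] Ftool [-0.69  0.2   4.79] M [0.032 0.044 0.003] w 0.266
```

step_arm --commands "0 0 0 1.5 0 0 0;0 0 0 2.8 0 0 0;0 0 0 3.3 0 0 0;0 0 0 3.5 0 0 0;0 0 0 3.6 0 0 0;0 0 0 3.7 0 0 0;0 0 0 3.7 0 0 0;0 0 0 3.7 0 0 0"

```text
time_s: 9.73
eef_pos: [592.1, 98.5, 206.8]
ee_rot: [0.0, 0.564, 0.826, 0.0]
force: [1.2, -0.2, -5.2]
grip_width: 0.264
grip_force: 79.6
```

```bash
python3 st.py
```

```text
9.7333 tcp [592.05  98.47 206.83] yaw 111.31 pitch -0.0003 head [554.  197.2 206.8] F [ 1.2  -0.18 -5.23] Ftool [-0.6   1.05  5.23] M [-0.001  0.035  0.023] w 0.264
```

step_arm --commands "0 0 0 0.1 0 0 0;0 0 0 0.1 0 0 0;0 0 0 0.2 0 0 0;0 0 0 0.2 0 0 0"

```text
time_s: 10.07
eef_pos: [591.9, 98.6, 204.2]
ee_rot: [-0.0, 0.564, 0.826, 0.0]
force: [0.6, 1.4, -4.5]
grip_width: 0.261
grip_force: 79.7
```

```bash
python3 st.py
```

```text
10.0667 tcp [591.91  98.6  204.21] yaw 111.31 pitch 0.0002 head [553.8 197.3 204.2] F [ 0.64  1.37 -4.54] Ftool [1.05 1.1  4.54] M [ 0.079 -0.125 -0.104] w 0.261
```

step_arm --commands "0 0 0 0.1 0 0 0;0 0 0 0.1 0 0 0;0 0 0 0.15 0 0 0;0 0 0 0.15 0 0 0"

```text
time_s: 10.4
eef_pos: [591.9, 98.6, 202.8]
ee_rot: [0.0, 0.564, 0.826, 0.0]
force: [1.3, 1.5, -4.6]
grip_width: 0.261
grip_force: 79.7
```

```bash
python3 st.py
```

```text
10.4 tcp [591.94  98.59 202.76] yaw 111.31 pitch 0.0002 head [553.9 197.3 202.8] F [ 1.26  1.54 -4.61] Ftool [0.98 1.73 4.61] M [ 0.275 -0.145 -0.1  ] w 0.261
```

step_arm --commands "0 0 0 0.1 0 0 0;0 0 0 0.15 0 0 0;0 0 0 0.2 0 0 0;0 0 0 0.25 0 0 0;0 0 0 0.25 0 0 0"

```text
time_s: 10.82
eef_pos: [591.9, 98.6, 200.2]
ee_rot: [-0.0, 0.564, 0.826, 0.0]
force: [1.4, 1.9, -4.4]
grip_width: 0.263
grip_force: 79.8
```

```bash
python3 st.py
```

```text
10.8167 tcp [591.9   98.55 200.21] yaw 111.31 pitch 0.0002 head [553.8 197.3 200.2] F [ 1.44  1.91 -4.44] Ftool [1.25 2.03 4.44] M [ 0.344 -0.158 -0.215] w 0.263
```

step_arm --commands "0 0 0 0.05 0 0 0;0 0 0 0.1 0 0 0;0 0 0 0.15 0 0 0;0 0 0 0.15 0 0 0"

```text
time_s: 11.15
eef_pos: [591.9, 98.5, 198.7]
ee_rot: [-0.0, 0.564, 0.826, 0.0]
force: [1.2, 2.3, -5.5]
grip_width: 0.264
grip_force: 79.8
```

```bash
python3 st.py
```

```text
11.15 tcp [591.87  98.52 198.7 ] yaw 111.31 pitch 0.0001 head [553.8 197.2 198.7] F [ 1.23  2.27 -5.46] Ftool [1.66 1.97 5.46] M [ 0.457 -0.282 -0.186] w 0.264
```

step_arm --commands "0 0.03 0.04 0 0 0 0;0 0.03 0.04 0.05 0 0 0;0 0.03 0.04 0.08 0 0 0;0 0.03 0.04 0.08 0 0 0"

```text
time_s: 11.48
eef_pos: [592.0, 98.7, 197.8]
ee_rot: [-0.0, 0.564, 0.826, -0.0]
force: [-0.6, 0.8, -4.9]
grip_width: 0.264
grip_force: 79.7
```

```bash
python3 st.py
```

```text
11.4833 tcp [592.04  98.74 197.83] yaw 111.32 pitch -0.0001 head [554.  197.4 197.8] F [-0.6   0.81 -4.89] Ftool [ 0.97 -0.26  4.89] M [-0.007 -0.073  0.022] w 0.264
```

step_arm --commands "0 0 0 0.04 0 0 0;0 0 0 0.06 0 0 0;0 0 0 0.06 0 0 0"

```text
time_s: 11.73
eef_pos: [592.1, 98.8, 197.3]
ee_rot: [-0.0, 0.564, 0.826, -0.0]
force: [0.4, -0.0, -4.9]
grip_width: 0.262
grip_force: 79.7
```

```bash
python3 st.py
```

```text
11.7333 tcp [592.06  98.83 197.28] yaw 111.32 pitch -0.0 head [554.  197.5 197.3] F [ 0.38 -0.05 -4.91] Ftool [-0.18  0.33  4.91] M [-0.048 -0.011  0.031] w 0.262
```

step_arm --commands "0 0 0 0.03 0 0 0;0 0 0 0.05 0 0 0;0 0 0 0.05 0 0 0"

```text
time_s: 11.98
eef_pos: [592.1, 98.9, 197.0]
ee_rot: [0.0, 0.564, 0.826, 0.0]
force: [0.2, -0.7, -3.6]
grip_width: 0.263
grip_force: 79.8
```

```bash
python3 st.py
```

```text
11.9833 tcp [592.15  98.88 196.95] yaw 111.31 pitch -0.0 head [554.1 197.6 197. ] F [ 0.23 -0.73 -3.57] Ftool [-0.76 -0.05  3.57] M [ 0.066  0.029 -0.011] w 0.263
```

step_arm --commands "0 0 0 0.03 0 0 0;0 0 0 0.05 0 0 0;0 0 0 0.05 0 0 0"

```text
time_s: 12.23
eef_pos: [592.2, 98.9, 196.6]
ee_rot: [0.0, 0.564, 0.826, 0.0]
force: [-1.2, -0.3, -2.1]
grip_width: 0.265
grip_force: 79.9
```

```bash
python3 st.py
```

```text
12.2333 tcp [592.19  98.9  196.58] yaw 111.31 pitch -0.0 head [554.1 197.6 196.6] F [-1.16 -0.33 -2.08] Ftool [ 0.11 -1.2   2.08] M [0.172 0.162 0.003] w 0.265
```

```bash
cat >> st.py <<'E'
    s=sense();c=np.array([554.1,197.6]);r=(s["eef_pos"][:2]-c)/1000;F=s["force"]-[0,0,0]
    print("T about screw (Nm, + resists cw)",round(s["wrist_torque"][2]+r[0]*F[1]-r[1]*F[0],3),"radius",np.hypot(*r).round(4))
E
python3 st.py
```

```text
File "st.py", line 6
    s=sense();c=np.array([554.1,197.6]);r=(s["eef_pos"][:2]-c)/1000;F=s["force"]-[0,0,0]
IndentationError: unexpected indent
```

step_arm --commands "0 0.003 -0.212 0 0 0 0.02;0 0.01 -0.423 0 0 0 0.04;0 0.021 -0.634 0 0 0 0.06;0 0.037 -0.845 0 0 0 0.08;0 0.057 -1.056 0 0 0 0.1;0 0.057 -1.056 0 0 0 0.1"

```text
time_s: 12.73
eef_pos: [581.9, 95.9, 196.5]
ee_rot: [-0.0, 0.605, 0.796, 0.0]
force: [1.3, 3.5, -2.8]
grip_width: 0.265
grip_force: 80.0
```

```bash
python3 st.py
```

```text
File "st.py", line 6
    s=sense();c=np.array([554.1,197.6]);r=(s["eef_pos"][:2]-c)/1000;F=s["force"]-[0,0,0]
IndentationError: unexpected indent
```

```bash
python3 - <<'E'
L=open("st.py").read().split("\n");i=[k for k,l in enumerate(L) if l.startswith("if __name__")][0]
m=L.pop(i);open("st.py","w").write("\n".join(L).rstrip()+"\n"+m+"\n")
E
python3 st.py
```

```text
12.7333 tcp [581.9   95.89 196.54] yaw 105.48 pitch 0.0006 head [554.  198.  196.6] F [ 1.34  3.46 -2.82] Ftool [2.98 2.21 2.83] M [ 0.842 -0.117 -0.212] w 0.265
T about screw (Nm, + resists cw) 0.021 radius 0.1054
```

step_arm --commands "0 0.03 -0.192 0 0 0 0.02;0 0.06 -0.393 0 0 0 0.04;0 0.071 -0.604 0 0 0 0.06;0 0.087 -0.815 0 0 0 0.08;0 0.107 -1.026 0 0 0 0.1;0 0.107 -1.026 0 0 0 0.1"

```text
time_s: 13.23
eef_pos: [572.1, 93.9, 196.7]
ee_rot: [0.001, 0.644, 0.765, 0.001]
force: [3.8, 3.2, -2.9]
grip_width: 0.263
grip_force: 79.9
```

```bash
python3 st.py
```

```text
13.2333 tcp [572.11  93.85 196.68] yaw 99.76 pitch -0.0003 head [554.6 198.2 196.6] F [ 3.79  3.19 -2.93] Ftool [2.5  4.27 2.93] M [ 0.75  -0.797  0.34 ] w 0.263
T about screw (Nm, + resists cw) 0.791 radius 0.1053
```

step_arm --commands "0 0.023 -0.212 0 0 0 0.02;0 0.04 -0.423 0 0 0 0.04;0 0.051 -0.634 0 0 0 0.06;0 0.067 -0.845 0 0 0 0.08;0 0.067 -0.845 0 0 0 0.08"

```text
time_s: 13.65
eef_pos: [563.8, 92.8, 196.8]
ee_rot: [0.001, 0.674, 0.738, 0.0]
force: [6.2, 1.2, -2.8]
grip_width: 0.264
grip_force: 79.9
```

```bash
python3 st.py
```

```text
13.65 tcp [563.82  92.77 196.75] yaw 95.2 pitch -0.0008 head [554.6 198.2 196.7] F [ 6.21  1.18 -2.79] Ftool [0.61 6.29 2.8 ] M [ 0.451 -0.901  0.425] w 0.264
T about screw (Nm, + resists cw) 1.088 radius 0.1053
```

step_arm --commands "0 0.003 -0.212 0 0 0 0.02;0 0.01 -0.423 0 0 0 0.04;0 0.01 -0.423 0 0 0 0.04"

```text
time_s: 13.9
eef_pos: [559.7, 92.5, 196.8]
ee_rot: [0.001, 0.689, 0.725, 0.001]
force: [6.3, 0.1, -3.2]
grip_width: 0.261
grip_force: 79.9
```

```bash
python3 st.py
```

```text
13.9 tcp [559.7   92.47 196.78] yaw 92.92 pitch -0.0008 head [554.7 198.2 196.7] F [ 6.31  0.05 -3.22] Ftool [-0.27  6.3   3.23] M [ 0.372 -0.929  0.469] w 0.261
T about screw (Nm, + resists cw) 1.133 radius 0.1053
```

step_arm --commands "0 0.003 -0.212 0 0 0 0.02;0 0.01 -0.423 0 0 0 0.04;0 0.01 -0.423 0 0 0 0.04"

```text
time_s: 14.15
eef_pos: [555.5, 92.3, 196.8]
ee_rot: [0.001, 0.703, 0.711, 0.0]
force: [6.0, 0.8, -2.6]
grip_width: 0.264
grip_force: 80.0
```

```bash
python3 st.py
```

```text
14.15 tcp [555.48  92.34 196.78] yaw 90.64 pitch -0.0008 head [554.7 198.1 196.7] F [ 6.04  0.83 -2.6 ] Ftool [0.76 6.04 2.62] M [ 0.327 -0.987  0.502] w 0.264
T about screw (Nm, + resists cw) 1.139 radius 0.1053
```

step_arm --commands "0 0.003 -0.212 0 0 0 0.02;0 0.01 -0.423 0 0 0 0.04;0 0.021 -0.634 0 0 0 0.06;0 0.021 -0.634 0 0 0 0.06"

```text
time_s: 14.48
eef_pos: [549.2, 92.5, 196.8]
ee_rot: [0.001, 0.724, 0.69, 0.001]
force: [5.4, 0.6, -3.8]
grip_width: 0.263
grip_force: 79.9
```

```bash
python3 st.py
```

```text
14.4833 tcp [549.18  92.46 196.78] yaw 87.21 pitch -0.0007 head [554.7 198.1 196.7] F [ 5.4   0.65 -3.76] Ftool [0.91 5.36 3.78] M [ 0.266 -0.965  0.519] w 0.263
T about screw (Nm, + resists cw) 1.084 radius 0.1053
```

step_arm --commands "0 0.003 -0.212 0 0 0 0.02;0 0.01 -0.423 0 0 0 0.04;0 0.01 -0.423 0 0 0 0.04"

```text
time_s: 14.73
eef_pos: [545.0, 92.7, 196.8]
ee_rot: [0.001, 0.738, 0.675, 0.001]
force: [6.3, 1.2, -3.7]
grip_width: 0.266
grip_force: 80.0
```

```bash
python3 st.py
```

```text
14.7333 tcp [545.01  92.74 196.81] yaw 84.92 pitch -0.0007 head [554.8 198.1 196.7] F [ 6.26  1.17 -3.72] Ftool [1.72 6.12 3.73] M [ 0.299 -1.023  0.503] w 0.266
T about screw (Nm, + resists cw) 1.148 radius 0.1053
```

```bash
cat > bar.py <<'E'
from st import *
def bar(a):
    g=a.astype(int).min(2);
    dk=(g<75).astype(np.uint8);dk[110:]=0;dk[:,:270]=0;dk[:,375:]=0
    n,lb,s,c=cv2.connectedComponentsWithStats(dk)
    roi=np.zeros_like(dk);ys,xs=np.nonzero(dk[:84]);cv2.fillConvexPoly(roi,cv2.convexHull(np.c_[xs,ys].astype(np.int32)),1)
    roi=cv2.erode(roi,np.ones((7,7)));m=(roi>0)&(g>150)
    ys,xs=np.nonzero(m);P=np.c_[xs,ys].astype(float);v=np.linalg.svd(P-P.mean(0))[2][0]
    return len(xs),round(float(np.arctan2(v[0],v[1])*np.sign(v[1])*1 if v[1]>0 else np.arctan2(-v[0],-v[1])),3)
if __name__=="__main__":
    st();print("bar0",bar(cv2.imread("pics/w4.png")[:,:,::-1]),"now",bar(capture("wrist")))
E
python3 bar.py
```

```text
14.7333 tcp [545.01  92.74 196.81] yaw 84.92 pitch -0.0007 head [554.8 198.1 196.7] F [ 6.26  1.17 -3.72] Ftool [1.72 6.12 3.73] M [ 0.299 -1.023  0.503] w 0.266
T about screw (Nm, + resists cw) 1.148 radius 0.1053
bar0 (545, -0.02) now (540, 0.0)
```

step_arm --commands "0 0.003 -0.212 0 0 0 0.02;0 0.01 -0.423 0 0 0 0.04;0 0.01 -0.423 0 0 0 0.04"

```text
time_s: 15.03
eef_pos: [540.8, 93.2, 196.8]
ee_rot: [0.001, 0.751, 0.66, 0.001]
force: [6.7, 0.5, -3.3]
grip_width: 0.265
grip_force: 80.0
```

```bash
python3 bar.py
```

```text
15.0333 tcp [540.84  93.18 196.83] yaw 82.64 pitch -0.0007 head [554.8 198.1 196.8] F [ 6.73  0.54 -3.3 ] Ftool [1.4  6.6  3.32] M [ 0.247 -1.032  0.568] w 0.265
T about screw (Nm, + resists cw) 1.264 radius 0.1053
bar0 (545, -0.02) now (540, 0.0)
```

step_arm --commands "0 0.003 -0.212 0 0 0 0.02;0 0.01 -0.423 0 0 0 0.04;0 0.01 -0.423 0 0 0 0.04"

```text
time_s: 15.33
eef_pos: [536.7, 93.8, 196.8]
ee_rot: [0.001, 0.764, 0.645, 0.001]
force: [6.9, 0.3, -3.0]
grip_width: 0.264
grip_force: 79.9
```

```bash
python3 bar.py
```

```text
15.3333 tcp [536.67  93.8  196.82] yaw 80.35 pitch -0.0006 head [554.8 198.  196.8] F [ 6.95  0.31 -3.02] Ftool [1.48 6.79 3.04] M [ 0.208 -1.128  0.549] w 0.264
T about screw (Nm, + resists cw) 1.265 radius 0.1053
bar0 (545, -0.02) now (542, 0.002)
```

step_arm --commands "0 0.003 -0.212 0 0 0 0.02;0 0.01 -0.423 0 0 0 0.04;0 0.01 -0.423 0 0 0 0.04"

```text
time_s: 15.63
eef_pos: [532.5, 94.6, 196.8]
ee_rot: [0.001, 0.777, 0.63, 0.001]
force: [6.7, -0.6, -3.9]
grip_width: 0.26
grip_force: 79.9
```

```bash
python3 bar.py
```

```text
15.6333 tcp [532.54  94.57 196.82] yaw 78.06 pitch -0.0006 head [554.8 198.  196.8] F [ 6.66 -0.62 -3.87] Ftool [0.77 6.63 3.89] M [ 0.177 -1.053  0.591] w 0.26
T about screw (Nm, + resists cw) 1.29 radius 0.1053
bar0 (545, -0.02) now (565, 0.009)
```

step_arm --commands "0 0.003 -0.212 0 0 0 0.02;0 0.01 -0.423 0 0 0 0.04;0 0.01 -0.423 0 0 0 0.04"

```text
time_s: 15.93
eef_pos: [528.4, 95.5, 196.8]
ee_rot: [0.001, 0.789, 0.614, 0.001]
force: [6.7, -1.0, -3.7]
grip_width: 0.258
grip_force: 79.9
```

```bash
python3 bar.py
```

```text
15.9333 tcp [528.44  95.52 196.81] yaw 75.77 pitch -0.0006 head [554.8 198.  196.8] F [ 6.69 -0.97 -3.7 ] Ftool [0.71 6.71 3.72] M [ 0.095 -1.123  0.654] w 0.258
T about screw (Nm, + resists cw) 1.361 radius 0.1053
bar0 (545, -0.02) now (580, 0.009)
```

step_arm --commands "0 0.003 -0.212 0 0 0 0.02;0 0.006 -0.317 0 0 0 0.03;0 0.006 -0.317 0 0 0 0.03"

```text
time_s: 16.23
eef_pos: [525.5, 96.3, 196.8]
ee_rot: [0.001, 0.798, 0.602, 0.001]
force: [7.6, 0.0, -3.8]
grip_width: 0.262
grip_force: 79.9
```

```bash
python3 bar.py
```

```text
16.2333 tcp [525.48  96.3  196.81] yaw 74.08 pitch -0.0006 head [554.9 197.9 196.8] F [ 7.58  0.02 -3.83] Ftool [2.1  7.27 3.85] M [ 0.058 -1.161  0.696] w 0.262
T about screw (Nm, + resists cw) 1.463 radius 0.1053
bar0 (545, -0.02) now (562, 0.022)
```

step_arm --commands "0 0.002 -0.106 0 0 0 0.01;0 0.003 -0.212 0 0 0 0.02;0 0.003 -0.212 0 0 0 0.02"

```text
time_s: 16.53
eef_pos: [523.4, 96.9, 196.8]
ee_rot: [0.001, 0.804, 0.594, 0.001]
force: [6.0, -2.2, -3.2]
grip_width: 0.26
grip_force: 79.9
```

```bash
python3 bar.py
```

```text
16.5333 tcp [523.4   96.88 196.78] yaw 72.93 pitch -0.0006 head [554.8 197.9 196.7] F [ 5.99 -2.17 -3.17] Ftool [-0.31  6.35  3.19] M [ 0.036 -1.085  0.632] w 0.26
T about screw (Nm, + resists cw) 1.302 radius 0.1053
bar0 (545, -0.02) now (555, 0.038)
```

step_arm --commands "0 0.002 -0.106 0 0 0 0.01;0 0.003 -0.212 0 0 0 0.02;0 0.003 -0.212 0 0 0 0.02"

```text
time_s: 16.83
eef_pos: [521.4, 97.5, 196.8]
ee_rot: [0.001, 0.81, 0.586, 0.001]
force: [5.7, -0.8, -3.1]
grip_width: 0.268
grip_force: 79.9
```

```bash
python3 bar.py
```

```text
16.8333 tcp [521.38  97.53 196.8 ] yaw 71.78 pitch -0.0005 head [554.8 197.9 196.7] F [ 5.75 -0.78 -3.06] Ftool [1.06 5.7  3.08] M [ 0.041 -1.078  0.617] w 0.268
T about screw (Nm, + resists cw) 1.218 radius 0.1053
bar0 (545, -0.02) now (559, 0.059)
```

step_arm --commands "0 0.002 -0.106 0 0 0 0.01;0 0.003 -0.212 0 0 0 0.02;0 0.006 -0.317 0 0 0 0.03;0 0.006 -0.317 0 0 0 0.03"

```text
time_s: 17.22
eef_pos: [518.3, 98.6, 196.8]
ee_rot: [0.001, 0.819, 0.574, 0.0]
force: [6.0, -0.8, -2.9]
grip_width: 0.264
grip_force: 79.9
```

```bash
python3 bar.py
```

```text
17.2167 tcp [518.26  98.58 196.77] yaw 70.06 pitch -0.0006 head [554.7 197.9 196.7] F [ 5.97 -0.78 -2.94] Ftool [1.3  5.87 2.96] M [ 0.006 -1.001  0.505] w 0.264
T about screw (Nm, + resists cw) 1.124 radius 0.1053
bar0 (545, -0.02) now (562, 0.094)
```

step_arm --commands "0 0.002 -0.106 0 0 0 0.01;0 0.003 -0.212 0 0 0 0.02;0 0.003 -0.212 0 0 0 0.02"

```text
time_s: 17.52
eef_pos: [516.2, 99.4, 196.7]
ee_rot: [0.001, 0.825, 0.566, 0.0]
force: [5.0, -1.1, -2.5]
grip_width: 0.262
grip_force: 79.9
```

```bash
python3 bar.py
```

```text
17.5167 tcp [516.16  99.39 196.72] yaw 68.91 pitch -0.0005 head [554.6 198.  196.7] F [ 4.97 -1.07 -2.5 ] Ftool [0.79 5.02 2.51] M [-0.134 -1.081  0.426] w 0.262
T about screw (Nm, + resists cw) 0.955 radius 0.1053
bar0 (545, -0.02) now (560, 0.118)
```

step_arm --commands "0 0.003 0.212 0 0 0 -0.02;0 0.01 0.423 0 0 0 -0.04;0 0.021 0.634 0 0 0 -0.06;0 0.037 0.845 0 0 0 -0.08;0 0.057 1.056 0 0 0 -0.1;0 0.08 1.267 0 0 0 -0.12;0 0.08 1.267 0 0 0 -0.12"

```text
time_s: 18.15
eef_pos: [528.3, 95.6, 196.5]
ee_rot: [0.0, 0.789, 0.614, -0.0]
force: [4.0, -3.4, -1.8]
grip_width: 0.262
grip_force: 80.0
```

```bash
python3 bar.py
```

```text
18.15 tcp [528.26  95.56 196.55] yaw 75.83 pitch -0.0006 head [554.5 198.  196.5] F [ 4.05 -3.44 -1.81] Ftool [-2.35  4.77  1.81] M [-0.141 -0.801  0.301] w 0.262
T about screw (Nm, + resists cw) 0.803 radius 0.1053
bar0 (545, -0.02) now (548, -0.004)
```

step_arm --commands "0 0.003 0.212 0 0 0 -0.02;0 0.01 0.423 0 0 0 -0.04;0 0.021 0.634 0 0 0 -0.06;0 0.021 0.634 0 0 0 -0.06"

```text
time_s: 18.53
eef_pos: [534.2, 94.3, 196.4]
ee_rot: [0.0, 0.77, 0.638, -0.0]
force: [3.8, -5.0, -0.7]
grip_width: 0.263
grip_force: 80.1
```

```bash
python3 bar.py
```

```text
18.5333 tcp [534.22  94.3  196.4 ] yaw 79.28 pitch -0.0006 head [554.3 198.2 196.3] F [ 3.75 -4.99 -0.67] Ftool [-4.2   4.61  0.67] M [-0.346 -0.587  0.032] w 0.263
T about screw (Nm, + resists cw) 0.519 radius 0.1052
bar0 (545, -0.02) now (561, -0.019)
```

step_arm --commands "0 -0.02 0.212 0 0 0 -0.02;0 -0.04 0.423 0 0 0 -0.04;0 -0.04 0.53 0 0 0 -0.05;0 -0.04 0.53 0 0 0 -0.05"

```text
time_s: 18.92
eef_pos: [539.2, 93.4, 196.2]
ee_rot: [-0.0, 0.754, 0.657, -0.0]
force: [2.2, -2.1, -1.3]
grip_width: 0.261
grip_force: 80.2
```

```bash
python3 bar.py
```

```text
18.9167 tcp [539.2   93.39 196.24] yaw 82.13 pitch 0.0002 head [554.1 198.1 196.3] F [ 2.22 -2.06 -1.29] Ftool [-1.74  2.48  1.29] M [-0.006 -0.427 -0.14 ] w 0.261
T about screw (Nm, + resists cw) 0.123 radius 0.1053
bar0 (545, -0.02) now (561, -0.022)
```

step_arm --commands "0 -0.03 0.14 0 0 0 -0.01;0 -0.03 0.25 0 0 0 -0.02;0 -0.03 0.25 -0.05 0 0 -0.02;0 -0.03 0.25 -0.05 0 0 -0.02"

```text
time_s: 19.3
eef_pos: [541.4, 93.0, 196.7]
ee_rot: [-0.0, 0.747, 0.664, -0.0]
force: [2.3, 1.0, -4.3]
grip_width: 0.268
grip_force: 80.0
```

```bash
python3 bar.py
```

```text
19.3 tcp [541.37  93.03 196.68] yaw 83.26 pitch 0.0004 head [554.2 198.  196.7] F [ 2.33  0.96 -4.28] Ftool [1.22 2.21 4.27] M [ 0.453 -0.306 -0.097] w 0.268
T about screw (Nm, + resists cw) 0.135 radius 0.1053
bar0 (545, -0.02) now (565, -0.027)
```

step_arm --commands "0 0.02 0.2 0 0 0 -0.015;0 0.02 0.2 -0.05 0 0 -0.015;0 0.02 0.2 -0.1 0 0 -0.015;0 0.02 0.2 -0.1 0 0 -0.015"

```text
time_s: 19.68
eef_pos: [543.3, 92.8, 197.6]
ee_rot: [-0.0, 0.742, 0.67, -0.0]
force: [-1.2, 1.7, -6.0]
grip_width: 0.264
grip_force: 79.7
```

```bash
python3 st.py
```

```text
19.6833 tcp [543.25  92.77 197.61] yaw 84.12 pitch -0.0001 head [554.5 198.  197.6] F [-1.22  1.65 -6.04] Ftool [ 1.52 -1.38  6.04] M [0.249 0.104 0.1  ] w 0.264
T about screw (Nm, + resists cw) -0.046 radius 0.1054
```

Load is off, so I'll lift slowly straight up, relieving what side force is left.

step_arm --commands "0 0.02 -0.02 -0.05 0 0 0;0 0.02 -0.02 -0.12 0 0 0;0 0.02 -0.02 -0.2 0 0 0;0 0.02 -0.02 -0.28 0 0 0;0 0.02 -0.02 -0.28 0 0 0"

```text
time_s: 20.1
eef_pos: [543.4, 92.9, 200.8]
ee_rot: [-0.0, 0.743, 0.67, -0.0]
force: [-1.5, -0.2, -5.0]
grip_width: 0.26
grip_force: 79.7
```

```bash
python3 st.py
```

```text
20.1 tcp [543.36  92.86 200.84] yaw 84.11 pitch -0.0001 head [554.6 198.1 200.8] F [-1.49 -0.17 -5.05] Ftool [-0.32 -1.46  5.05] M [0.073 0.212 0.161] w 0.26
T about screw (Nm, + resists cw) 0.006 radius 0.1053
```

step_arm --commands "0 0 0 -0.08 0 0 0;0 0 0 -0.16 0 0 0;0 0 0 -0.24 0 0 0;0 0 0 -0.32 0 0 0;0 0 0 -0.32 0 0 0"

```text
time_s: 20.52
eef_pos: [543.5, 92.8, 204.1]
ee_rot: [0.0, 0.743, 0.67, 0.0]
force: [-1.9, 0.7, -5.7]
grip_width: 0.264
grip_force: 79.7
```

```bash
python3 st.py
```

```text
20.5167 tcp [543.49  92.85 204.11] yaw 84.1 pitch -0.0001 head [554.8 198.  204.1] F [-1.9   0.75 -5.71] Ftool [ 0.55 -1.97  5.71] M [0.037 0.18  0.143] w 0.264
T about screw (Nm, + resists cw) -0.064 radius 0.1053
```

step_arm --commands "0 0 0 -0.1 0 0 0;0 0 0 -0.3 0 0 0;0 0 0 -0.6 0 0 0;0 0 0 -1 0 0 0;0 0 0 -2 0 0 0;0 0 0 -3.2 0 0 0;0 0 0 -4.2 0 0 0;0 0 0 -4.2 0 0 0"

```text
time_s: 21.18
eef_pos: [544.3, 92.9, 248.7]
ee_rot: [0.002, 0.743, 0.67, 0.002]
force: [0.2, -0.0, -4.8]
grip_width: 0.264
grip_force: 79.8
```

```bash
python3 st.py
```

```text
21.1833 tcp [544.29  92.87 248.74] yaw 84.1 pitch 0.0003 head [555.6 198.1 248.8] F [ 0.16 -0.01 -4.84] Ftool [0.   0.14 4.84] M [ 0.001 -0.028 -0.006] w 0.264
T about screw (Nm, + resists cw) 0.011 radius 0.1052
```

step_arm --commands "0 -3 -0.3 0 0 0 -0.03;0 -7 -0.7 0 0 0 -0.08;0 -11 -1 0 0 0 -0.12;0 -15 -1.4 0 0 0 -0.17;0 -19 -1.8 0 0 0 -0.22;0 -23 -2.2 0 0 0 -0.26;0 -27 -2.6 0 0 0 -0.283;0 -31 -2.9 0 0 0 -0.283;0 -34 -3.2 0 0 0 -0.283;0 -36 -3.4 0 0 0 -0.283;0 -37.1 -3.5 0 0 0 -0.283;0 -37.1 -3.5 0 0 0 -0.283;0 -37.1 -3.5 0 0 0 -0.283;0 -37.1 -3.5 0 0 0 -0.283;0 -37.1 -3.5 0 0 0 -0.283"

```text
time_s: 22.43
eef_pos: [470.9, -271.3, 246.0]
ee_rot: [-0.0, 0.64, 0.768, 0.0]
force: [-0.5, 0.1, -4.8]
grip_width: 0.262
grip_force: 79.7
```

```bash
python3 st.py
python3 - <<'E'
from h import *
capture("wrist");print([(d["xy"],round(d["score"],2),at("wrist",d["xy"],0)) for d in spot_point("wrist","tray")])
E
```

```text
22.4333 tcp [ 470.89 -271.3   245.99] yaw 100.41 pitch 0.0002 head [ 452.2 -167.2  246. ] F [-0.5   0.07 -4.84] Ftool [ 0.16 -0.48  4.84] M [ 0.011  0.04  -0.016] w 0.262
T about screw (Nm, + resists cw) -0.256 radius 0.4762
[]
```

step_arm --commands "0 -0.1 0 4 0 0 0;0 -0.1 0 8 0 0 0;0 -0.1 0 12 0 0 0;0 -0.1 0 15.5 0 0 0;0 -0.1 0 18 0 0 0;0 -0.1 0 19.8 0 0 0;0 -0.1 0 20.8 0 0 0;0 -0.1 0 21.4 0 0 0;0 -0.1 0 21.7 0 0 0;0 -0.1 0 21.7 0 0 0;0 -0.1 0 21.7 0 0 0"

```text
time_s: 23.45
eef_pos: [471.2, -273.9, 29.9]
ee_rot: [0.001, 0.641, 0.768, -0.0]
force: [-0.4, 0.6, -5.9]
grip_width: 0.263
grip_force: 79.6
```

```bash
python3 st.py
```

```text
23.45 tcp [ 471.17 -273.9    29.93] yaw 100.32 pitch -0.0015 head [ 452.6 -169.7   29.8] F [-0.4   0.64 -5.85] Ftool [ 0.71 -0.28  5.85] M [-0.007 -0.076 -0.02 ] w 0.263
T about screw (Nm, + resists cw) -0.259 radius 0.4787
```

step_arm --commands "0 0 0 0.15 0 0 0;0 0 0 0.3 0 0 0;0 0 0 0.4 0 0 0;0 0 0 0.48 0 0 0;0 0 0 0.48 0 0 0;0 0 0 0.48 0 0 0"

```text
time_s: 23.95
eef_pos: [470.7, -273.6, 24.4]
ee_rot: [0.0, 0.641, 0.768, -0.0]
force: [-2.3, 2.3, 0.0]
grip_width: 0.262
grip_force: 80.4
```

```bash
python3 st.py
```

```text
23.95 tcp [ 470.74 -273.58   24.43] yaw 100.32 pitch -0.0003 head [ 452.2 -169.4   24.4] F [-2.27  2.35  0.02] Ftool [ 2.71 -1.82 -0.02] M [ 0.145  0.308 -0.031] w 0.262
T about screw (Nm, + resists cw) -1.297 radius 0.4785
```

Fully resting on the tray floor. I'll release to a limited opening, then retreat upward.

step_arm --commands "0.35 0 0 0 0 0 0;0.45 0 0 0 0 0 0;0.5 0 0 0 0 0 0;0.5 0 0 0 0 0 0;0.5 0 0 -0.5 0 0 0;0.5 0 0 -2 0 0 0;0.5 0 0 -5 0 0 0;0.5 0 0 -9 0 0 0;0.5 0 0 -13 0 0 0;0.5 0 0 -17 0 0 0;0.5 0 0 -20 0 0 0;0.5 0 0 -20 0 0 0;0.5 0 0 -20 0 0 0"

```text
time_s: 25.03
eef_pos: [471.0, -273.8, 225.8]
ee_rot: [0.002, 0.641, 0.768, -0.0]
force: [-0.2, 0.6, 0.0]
grip_width: 0.497
grip_force: 0.0
```

Run:
```python
from st import *
st();save("wrist","w9.png")
```

```text
25.0333 tcp [ 470.98 -273.76  225.77] yaw 100.31 pitch -0.0028 head [ 452.4 -169.6  225.5] F [-0.22  0.64  0.01] Ftool [ 0.67 -0.11 -0.01] M [ 0.027 -0.007 -0.021] w 0.497
T about screw (Nm, + resists cw) -0.18 radius 0.4786
```

View pics/w9.png

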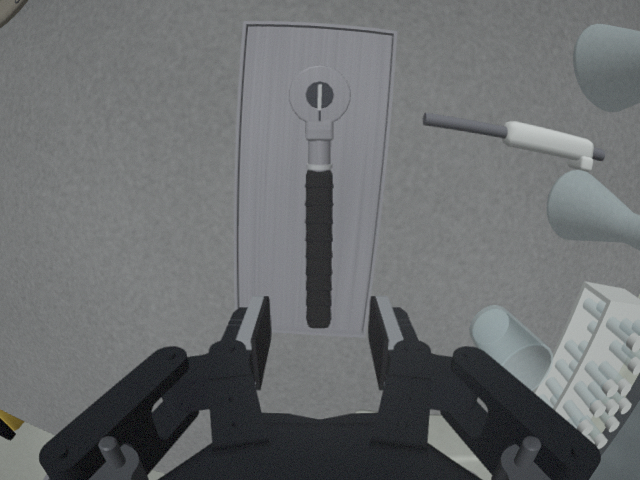

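The wrench lies flat inside the tray, head at (320,95) and grip end at (318,327), with the gripper clear of it. Handing in.

```bash
python3 -c "
from rig import *
print(finish_job())"
```

```text
the job is handed in; nothing more can be done
None
```

The job is handed in: I tightened the screw until the wrench tripped (joint about 0.1 rad past straight, short of its 0.30 stop), then eased off, lifted the wrench straight off and laid it flat in the tray; the screw's final turn was not measured.

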